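Load the nursery steriliser and crank its cover open and shut

TASK

Get the nightstand steriliser going: crank its handwheel anticlockwise until the clear cover is right open, at its stop, then lift every star-shaped teether up and off its peg on the drying stand and put it in the steriliser's basket, and put the blue nasal aspirator bulb in the basket as well; leave the wooden ring hanging on its peg. When everything is in, crank the wheel clockwise, which draws the cover back over the basket, until its black pointer lines up with the black upright mark at the dial's edge, and only then press the start button right down and let go. Do not push the other things on the nightstand about.

Things in the scene. Friction and masses are not known exactly. Their poses are not given: they have to be found in the camera images.
- steriliser: white countertop steriliser, fixed; origin on the table under its basket's centre. Own -x = front (to the robot), +y = left seen from the robot. In front of the basket a control panel 212 mm wide, x=-106 to -236 mm, top 70 mm above the table, bears handwheel and button. Right of the basket (y=-106 to -320 mm) a closed bay 100 mm high, the cover parked over it
- basket_floor (a point): centre of the inner floor of the steriliser's open-topped basket, 30 mm above the table, axes as the steriliser's. Inside 200 x 200 mm; walls 6 mm thick, the front and back ones reach 134 mm, the left and right ones 100 mm above the table
- wheel_hub (a point): point on the pale grey handwheel's vertical axis, at the top of its grip bar, 120 mm above the table. Round rim 108 mm across, 12 mm thick, its middle 92 mm above the table, crossed by one upright grip bar through the axis: 92 mm long, 14 mm wide, 34 mm tall. Take the bar from above at the axis, fingers on its flat sides
- wheel_pointer (a point): the black pointer at one end of the wheel's grip bar, 48 mm from the axis; the bar runs along the line from the axis to it
- dial_mark (a point): top of the black mark at the dial's edge: an upright fixed block 10 x 6 mm, 26 mm tall, top 96 mm above the table, straight to the steriliser's -x from the wheel's axis and 63 mm from it
- wheel (a joint): angle of the handwheel in rad, growing clockwise seen from above, 0 (cover right open) to 5.8 (stop); it starts between 3.5 and 4.5, cover mostly shut; at 5.0 the pointer is exactly at the mark. It needs about 0.1 Nm, stays where it is left, and can be turned back. Each rad draws the cover 43 mm over the basket
- cover_mid (a point): middle of the clear cover (214 x 214 mm, 10 mm thick, its underside 136 mm above the table, so a star or the bulb may stand on edge in the basket under it), which slides from the bay on the right (-y) to over the basket as the wheel turns; it is moved only by the wheel
- start (a joint): the steriliser's start button: 0 at rest, 0.006 m fully down; sprung, about 5 N to push right down
- start_top (a point): centre of the top of the round grey start button (34 mm across), on the panel to the right (-y) of the handwheel; pressed straight down
- stand: wooden drying stand, fixed, origin at table level. Four 6 mm steel pegs at y=-150, -50, 50, 150 mm point to its own -x: each sinks from a rail (x=20 mm, top 153 mm above the table) to a flat seat 20 mm long around x=-50 mm, axis 135 mm above the table, rises to its tip at x=-97 mm, 147 mm up: raise a hanging thing about 20 mm, draw it off to -x. Base board 75 x 380 x 12 mm
- star0: hard star teether: plate 12 mm thick, 97 mm across, five-sided hole 38 mm across. Origin at its centre; own x = plate normal, z towards one rounded point ending 50 mm out; the hole's corner is 23.5 mm out, leaving 26 mm of plate to pinch. Hangs upright on a peg, that point up (top 165 mm above the table, lowest part 42 mm under centre), normal along the peg. 45 g. May be absent (None)
- star1: hard star teether: plate 12 mm thick, 97 mm across, five-sided hole 38 mm across. Origin at its centre; own x = plate normal, z towards one rounded point ending 50 mm out; the hole's corner is 23.5 mm out, leaving 26 mm of plate to pinch. Hangs upright on a peg, that point up (top 165 mm above the table, lowest part 42 mm under centre), normal along the peg. 45 g. May be absent (None)
- star2: hard star teether: plate 12 mm thick, 97 mm across, five-sided hole 38 mm across. Origin at its centre; own x = plate normal, z towards one rounded point ending 50 mm out; the hole's corner is 23.5 mm out, leaving 26 mm of plate to pinch. Hangs upright on a peg, that point up (top 165 mm above the table, lowest part 42 mm under centre), normal along the peg. 45 g. May be absent (None)
- ring: pale wooden ring, 84 mm outside, 56 mm inside, 13 mm thick, hanging on one of the pegs with its axis along the peg; stays there. Origin at its centre
- bulb: blue plastic nasal aspirator bulb, stands upright on its flat base, 78 mm tall: round body 53 mm across from 8 to 36 mm height, then tapering to a thin nozzle on top. Origin at the centre of its base, z up. 50 g
- owl: white ceramic owl night light, 100 mm wide, 140 mm tall, bystander; origin under its centre
- case: closed white pacifier case, 70 x 95 x 34 mm, bystander; origin under its centre
- babybottle: capped baby bottle, 60 mm across, 150 mm tall, bystander; origin under its centre
- creamjar: cream jar, 68 mm across, 50 mm tall, bystander; origin under its centre
- book: green board book, 150 x 110 x 22 mm, lying flat, bystander; origin under its centre
- thermometer: white stick thermometer, 120 x 26 x 16 mm, bystander; origin under its centre
Mind the look-alikes: they are no part of the job. Leave any yellow look-alike of the star1 alone.

How it is judged:
By the outcome, as a careful person would: the job done as asked, in the order asked, and still so for the second after the job is handed in, with the robot touching nothing.
Of star0, star1, star2 only 1 to 3 are there at a start; the rules pass over those that are not, and their reading is None.
At some moment in a run one of bulb may be knocked a few centimetres aside while the robot is not near it.
It also fails if it takes over 208 s, if anything falls off the work surface, if the arm or the gripper's body presses on something with over 40 N, if the wrist force passes 120 N, or if a joint passes its speed limit or range.

ROBOT

A 6-joint arm with a two-finger parallel gripper is mounted at the origin on the work surface. World frame = base frame: x ahead of the robot, y to its left, z up, the work surface at z = 0. Lengths are in m, angles in rad, forces in N, time in s.
With the tool pointing down it reaches from about 0.35 to 1 m from the base axis. Payload 7.1 kg.
Tool frame: the origin (TCP) lies between the finger pads; the fingertips stand 22 mm ahead of it and the grasp point (between the pads) lies 3 mm ahead of it; z points along the fingers, y is the line along which they close (so a half turn about z gives the same grasp; the last joint's range is limited). The gripper opens to 85 mm and grips with 20 to 120 N. Pads are 22 mm wide; open, the fingers measure 114 mm over their backs; the gripper's body (76 mm by 85 mm) begins 54 mm behind the grasp point. The pads swing forward as they close: fully open they stand 13 mm farther back than shut.
Start: joints at [-1.313, 0.423, 1.63, -0, 1.089, -0.019], TCP at [0.171, -0.601, 0.253] pointing down, gripper open.
Joint ranges: [-3, 3], [-0.9, 2.11], [0.09, 2.58], [-1.31, 4.45], [0.11, 2.69], [-2.54, 2.54]. Speed limits (rad/s): [2.39, 2.39, 3.01, 3.14, 3.14, 3.14].

INTERFACE

Orientations are given as a rotation vector (axis times angle).
In Python, from rig import manip gives the robot as it stands. The module is installed in compiled form; this text tells all that it offers. Calls block until the motion is done:
- manip.move_to(position, orientation): joint-space move of the TCP to a pose.
- manip.servo_line(position, orientation=None, rate=0.15): straight line of the TCP; orientation=None keeps the orientation; rate is the mean speed in m/s.
- manip.set_joints(angles): joint-space move.
- manip.command_gripper(opening, f_grip=None): finger opening in m; f_grip is the grip in N (None keeps the last); returns when the fingers have stopped.
- manip.hold(seconds).
- manip.solve_ik(position, orientation): joint angles nearest the present ones, or None.
- manip.camera(name): name is "side" or "top" or "wrist"; returns a dict with "image" (400x640x3 uint8, red, green, blue), "fx", "fy", "cx", "cy" (pixels), "cam_to_world" (4x4, takes a point from camera to world coordinates); the wrist camera has in their place "mount" (4x4, takes a point from camera to tool coordinates, whose origin is the TCP and whose axes are the flange's). Camera axes: x right, y down, z forward; pixel columns grow to the right and rows downward; lengths in m; the calibration is good to about 2 mm. A picture is of the moment at which its call begins: read the wrist's pose just before it. There is no depth.
A pose or a line that the arm cannot do raises manip.IKError and nothing moves.
- manip.sign_off(): hands the job in; it is judged then, once.
Readings, each from a call of its own:
- manip.get_time(): time.
- manip.get_joint_positions(): joint angles.
- manip.get_joint_vel(): joint speeds.
- manip.get_tau(): joint torques, N m.
- manip.get_position(): TCP position.
- manip.get_ee_rot(): TCP orientation.
- manip.get_contact_force(): force on the tool from outside, world axes, zero at the start.
- manip.get_torque(): the same for the moment, N m.
- manip.get_width(): finger opening in m.
- manip.get_grip_force(): force on a finger pad.
Only numpy, scipy, OpenCV 4.12 (cv2) and the standard library are available. Lean on these libraries where they do the work, as an engineer would, in place of code of your own. Each camera call takes 0.05 s, during which the arm holds its last target. There are 200 camera calls.

## Working session

There is one attempt and no reset: what is moved stays moved. The work goes in short steps, each a Python script; the robot and the scene stay as the last script left them, time stands still between calls to the robot, and variables do not carry over. Pictures are saved under pics/ and viewed, at most 14 in all, crops included, and the job is handed in when it is done.

```bash
mkdir -p pics
python3 - <<'E'
from rig import manip
import cv2,numpy as np,json
for n in("side","top"):
    c=manip.camera(n); cv2.imwrite(f"pics/{n}0.png",c["image"][:,:,::-1])
    print(n,c["fx"],c["fy"],c["cx"],c["cy"],np.round(c["cam_to_world"],4).tolist())
c=manip.camera("wrist");print(c["fx"],c["cx"],c["cy"],np.round(c["mount"],4).tolist()); print(manip.get_time(),manip.get_ee_rot(),manip.get_position())
E
```

```text
side 456.7102819962509 456.7102819962509 321.6474337138406 199.55718680244084 [[-0.9988, -0.0418, 0.0241, 0.5044], [-0.0476, 0.7728, -0.6328, 0.9793], [0.0078, -0.6332, -0.7739, 1.2997], [0.0, 0.0, 0.0, 1.0]]
top 456.03136575501793 456.03136575501793 317.74348349078764 196.7112700133388 [[-0.0224, -0.9813, 0.1914, 0.299], [-0.9996, 0.0191, -0.0191, 0.012], [0.0151, -0.1917, -0.9813, 1.3522], [0.0, 0.0, 0.0, 1.0]]
337.1629593465517 317.14839279052353 201.89664043980173 [[0.0007, -0.9647, -0.2633, 0.0673], [1.0, 0.0005, 0.001, 0.0001], [-0.0008, -0.2633, 0.9647, -0.1213], [0.0, 0.0, 0.0, 1.0]]
0.15 [-3.11045628e+00 -4.33186200e-01  1.80741527e-04] [ 0.17070788 -0.60085085  0.25274112]
```

View pics/top0.png

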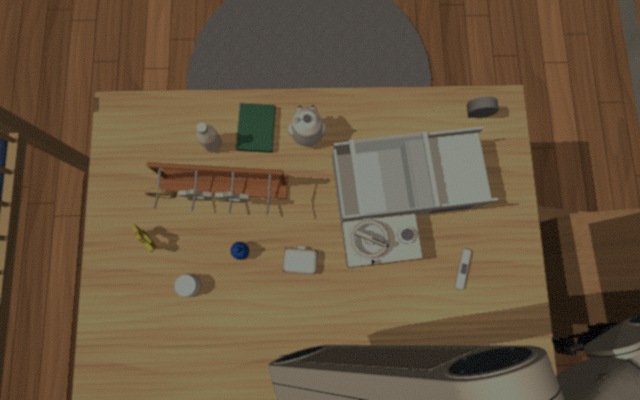

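View pics/side0.png

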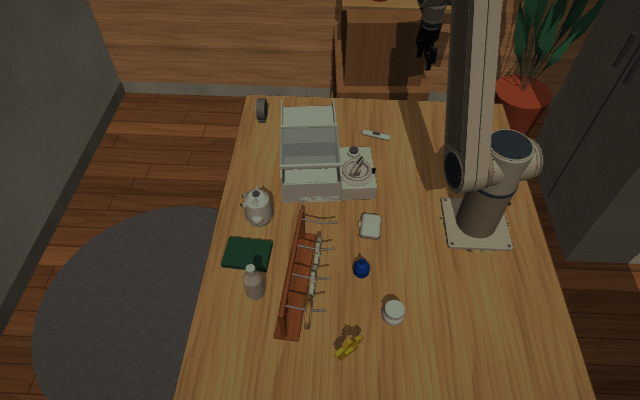

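The overview shows the steriliser at top pixels (340-490, 130-265), the stand at (150-285, 165-210), the bulb at (240,250) and the yellow look-alike at (145,237). I'll enlarge and brighten both views.

Run:
```python
import cv2,numpy as np
def crop(n,x0,y0,x1,y1,s,o):
    im=cv2.imread(n)[y0:y1,x0:x1]; im=cv2.resize(im,None,fx=s,fy=s,interpolation=cv2.INTER_CUBIC)
    im=(255*(im/255.)**.6).astype('uint8')
    return cv2.imwrite(o,im)
a="pics/top0.png"
crop(a,130,140,330,290,4,"pics/t_l.png")
crop(a,325,120,505,270,4,"pics/t_r.png")
crop("pics/side0.png",265,85,465,235,4,"pics/s_a.png")
crop("pics/side0.png",265,200,425,350,4,"pics/s_b.png")
```

```text
(no output)
```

View pics/t_l.png

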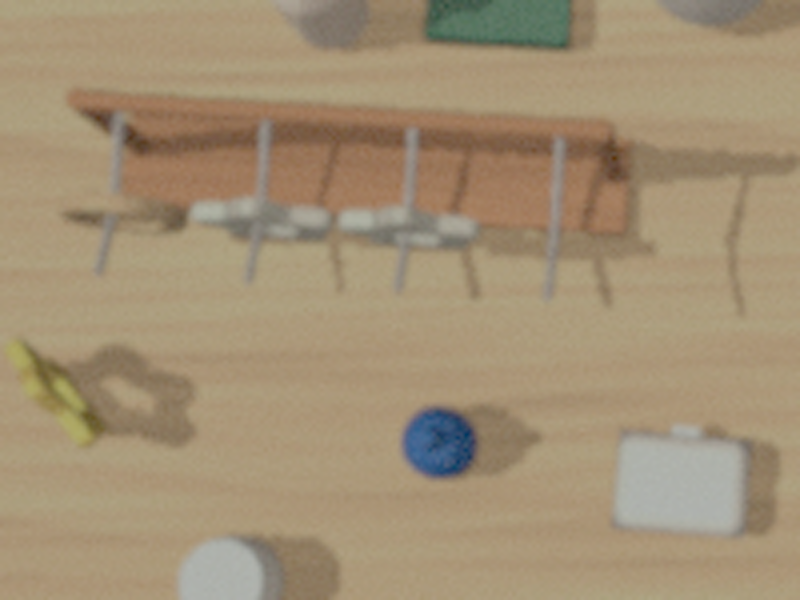

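View pics/t_r.png

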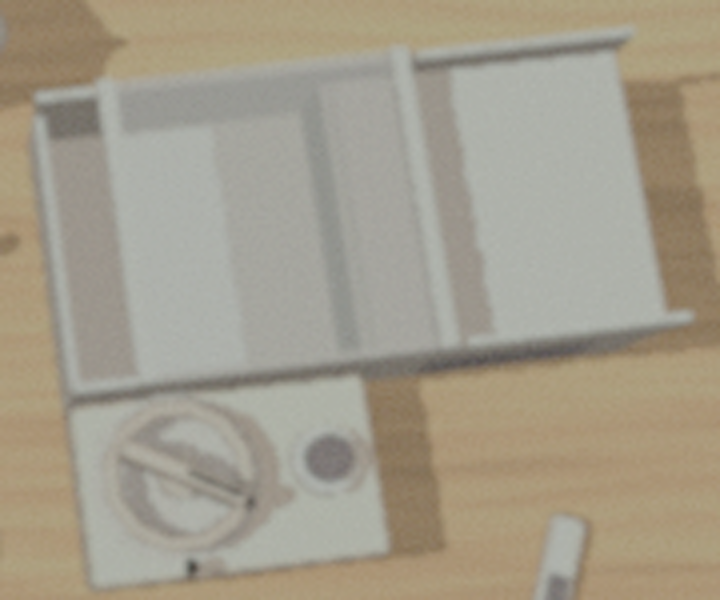

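View pics/s_b.png

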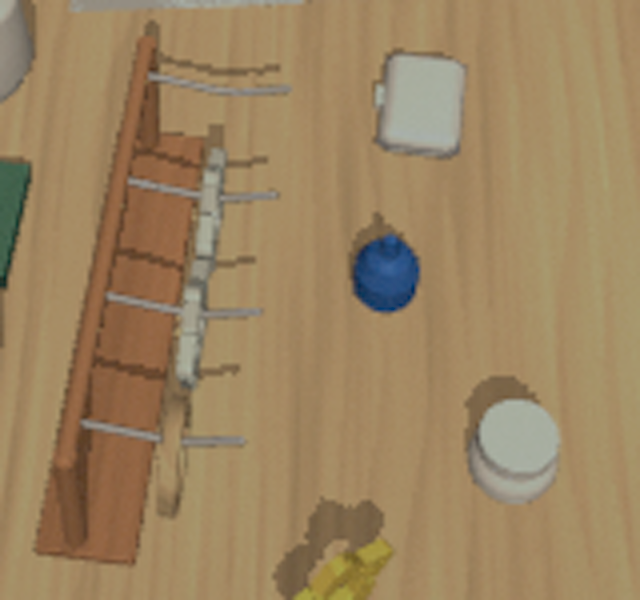

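Two stars hang on the middle pegs, which are the stand's y=+50 and y=-50. The ring is on the leftmost peg, the rightmost is empty, and the yellow star stands to the side. On the wheel, the pointer is at crop (250,503), the mark at (193,567) and the button at (330,457). Next I'll turn these pixels into positions.

```bash
cat > h.py <<'E'
from rig import manip
import cv2,numpy as np,time
from scipy.spatial.transform import Rotation as R
def ray(c,uv,z,T=None):
    T=c["cam_to_world"] if T is None else T
    d=T[:3,:3]@[(uv[0]-c["cx"])/c["fx"],(uv[1]-c["cy"])/c["fy"],1]; p=T[:3,3]
    return p+d*(z-p[2])/d[2]
def down(yaw): # tool z down, tool y axis (closing line) at world angle yaw
    y=np.array([np.cos(yaw),np.sin(yaw),0]);z=np.array([0,0,-1.]);x=np.cross(y,z)
    return R.from_matrix(np.c_[x,y,z]).as_rotvec()
def best(p,yaw): # of two equivalent yaws, the one with the least |q6|
    o=[(abs(q[5]),a) for a in(yaw,yaw+np.pi) if (q:=manip.solve_ik(p,down(a))) is not None]
    return min(o)[1]
def wristT():
    T=np.eye(4);T[:3,3]=manip.get_position();T[:3,:3]=R.from_rotvec(manip.get_ee_rot()).as_matrix();return T
E
python3 - <<'E'
from h import *
c=manip.camera("top")
f=lambda u,v,ox,oy:((u+.5)/4-.5+ox,(v+.5)/4-.5+oy)
L=lambda u,v,z:ray(c,f(u,v,130,140),z); Rr=lambda u,v,z:ray(c,f(u,v,325,120),z)
tips=np.array([L(*p,.147) for p in[(98,272),(248,280),(398,290),(547,296)]]);print("tips",tips.round(4).tolist(),np.linalg.norm(np.diff(tips,axis=0),axis=1))
print("rail",L(72,95,.153),L(612,125,.153))
hub=(Rr(250,503,.12)+Rr(122,447,.12))/2
P=dict(ptr=Rr(250,503,.12),end=Rr(122,447,.12),hub=hub,rimc=Rr(188,475,.098),mark=Rr(193,567,.096),btn=Rr(330,457,.076),bulb=L(440,442,.03),
 fwL=Rr(72,395,.134),fwR=Rr(690,318,.134),bwL=Rr(38,98,.134),bwR=Rr(632,34,.134),star1=L(263,215,.16),star2=L(407,225,.16),pfl=Rr(95,587,.07),pfr=Rr(387,553,.07))
for k,v in P.items():print(k,v.round(4))
print(np.linalg.norm(P["mark"]-P["rimc"]),np.linalg.norm(P["fwL"]-P["bwL"]))
s=manip.camera("side")
def tri(a,b):
    A=c["cam_to_world"];B=s["cam_to_world"]
    d1=A[:3,:3]@[(a[0]-c["cx"])/c["fx"],(a[1]-c["cy"])/c["fy"],1];d2=B[:3,:3]@[(b[0]-s["cx"])/s["fx"],(b[1]-s["cy"])/s["fy"],1]
    t=np.linalg.lstsq(np.c_[d1,-d2],B[:3,3]-A[:3,3],rcond=None)[0]
    return (A[:3,3]+t[0]*d1+B[:3,3]+t[1]*d2)/2
print("tri tips",[tri(f(*p,130,140),f(*q,265,200)).round(3).tolist() for p,q in zip([(98,272),(248,280),(398,290),(547,296)],[(243,441),(261,313),(278,195),(287,90)])])
E
```

```text
tips [[0.5128, 0.4253, 0.147], [0.5055, 0.3256, 0.147], [0.4967, 0.2258, 0.147], [0.4907, 0.1267, 0.147]] [0.0999776  0.10018724 0.09936326]
rail [0.63355196 0.44634048 0.153     ] [0.60590063 0.08209024 0.153     ]
ptr [ 0.4016 -0.1965  0.12  ]
end [ 0.4414 -0.1114  0.12  ]
hub [ 0.4215 -0.154   0.12  ]
rimc [ 0.4236 -0.1584  0.098 ]
mark [ 0.3608 -0.1593  0.096 ]
btn [ 0.4364 -0.2621  0.076 ]
bulb [0.4044 0.2148 0.03  ]
fwL [ 0.4757 -0.0775  0.134 ]
fwR [ 0.5203 -0.5023  0.134 ]
bwL [ 0.6849 -0.0607  0.134 ]
bwR [ 0.7245 -0.4812  0.134 ]
star1 [0.5468 0.3137 0.16  ]
star2 [0.5382 0.2182 0.16  ]
pfl [ 0.3497 -0.0938  0.07  ]
pfr [ 0.3688 -0.2994  0.07  ]
0.06286461367006226 0.20992046792906038
tri tips [[0.512, 0.425, 0.149], [0.504, 0.325, 0.149], [0.495, 0.225, 0.15], [0.49, 0.127, 0.148]]
```

The geometry agrees with the given sizes: peg pitch is 100 mm, hub to mark is 63 mm, and the triangulated tips sit about 148 mm up. I'll move over the wheel and refine with the wrist camera.

Run:
```python
from h import *
hub=np.array([.4228,-.154,.26])
for k in range(-3,4):
    a=-2.008+np.pi/2*(2*k+1) 
    if abs(a)<6:
        q=manip.solve_ik(hub,down(a)); print(round(a,3),None if q is None else np.round(q,3))
a=best(hub,-2.008+np.pi/2)
t=manip.get_time();manip.move_to(hub,down(a));print("dt",manip.get_time()-t,manip.get_position())
manip.command_gripper(.034,40)
T=wristT();c=manip.camera("wrist");cv2.imwrite("pics/w1.png",c["image"][:,:,::-1])
im=cv2.resize(c["image"][:,:,::-1],None,fx=1.25,fy=1.25);cv2.imwrite("pics/w1v.png",im)
np.savez("w1.npz",T=T@c["mount"],fx=c["fx"],fy=c["fy"],cx=c["cx"],cy=c["cy"])
```

```text
-3.579 None
-0.437 [-0.376  0.153  1.995 -0.     0.993  0.061]
2.704 None
5.846 [-0.376  0.153  1.995 -0.     0.993  0.061]
dt 1.8582999999999998 [ 0.42291419 -0.15467613  0.26004262]
```

View pics/w1v.png

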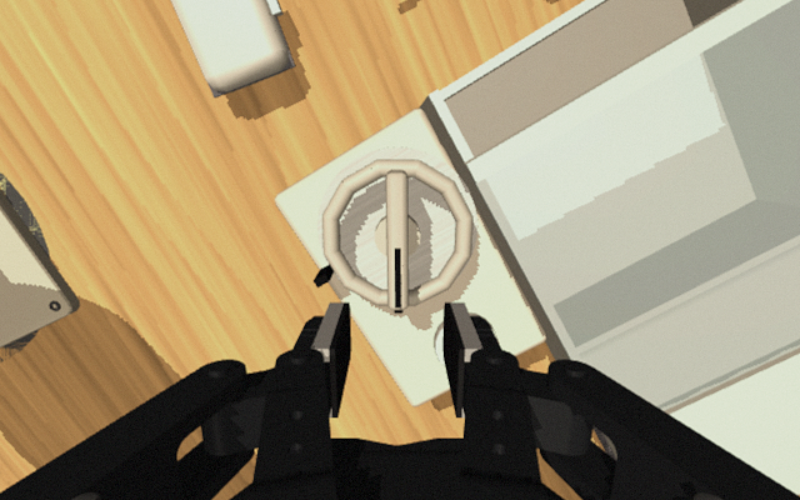

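The wrist view shows the bar upright at x≈398 (scaled), running from y≈171 to the pointer end at y≈310. The rim spans x 323-474, so the bar is centred and square to the fingers. Now I'll compute the hub, grip and crank to open.

Run:
```python
from h import *
d=np.load("w1.npz");c={k:float(d[k]) for k in("fx","fy","cx","cy")};T=d["T"]
g=lambda u,v,z:ray(c,((u+.5)/1.25-.5,(v+.5)/1.25-.5),z,T)
a,b=g(398,171,.12),g(398,310,.12);print("bar",a.round(4),b.round(4),np.linalg.norm(a-b),"ang",np.arctan2(*(b-a)[1::-1]))
mid=(g(323,232,.092)+g(474,232,.092))/2
print("rim mid",mid.round(4)); u=(b-a)/np.linalg.norm(b-a)
hub=a+u*.046; print("hub",hub.round(4),"mark",g(323,268,.096).round(4),g(439,340,.076).round(4))
```

```text
bar [ 0.4442 -0.1121  0.12  ] [ 0.4056 -0.1949  0.12  ] 0.09137788238788022 ang -2.0064897730380635
rim mid [ 0.4259 -0.1525  0.092 ]
hub [ 0.4248 -0.1538  0.12  ] mark [ 0.3668 -0.1527  0.096 ] [ 0.4166 -0.2492  0.076 ]
```

```bash
cat >> h.py <<'E'
HUB=np.array([.4247,-.1537,.118])
def turn(dq,step=.5,lim=1.0):
    q0=np.array(manip.get_joint_positions());n=int(np.ceil(abs(dq)/step));
    for i in range(1,n+1):
        q=q0.copy();q[5]+=dq*i/n;manip.set_joints(q)
        f,m=manip.get_contact_force(),manip.get_torque();print(i,round(q[5],2),np.round(f,1),np.round(m,2),round(manip.get_width(),4),flush=True)
        if abs(m[2])>lim or np.linalg.norm(f)>40:print("stopped");break
E
python3 - <<'E'
from h import *
a=-.436
up=HUB+[0,0,.06]
manip.move_to(up,down(a));manip.servo_line(HUB,rate=.08)
manip.command_gripper(.0,30);print(manip.get_width(),manip.get_grip_force(),manip.get_contact_force(),manip.get_torque())
print("q",np.round(manip.get_joint_positions(),3))
turn(-2.06)
print(manip.get_time())
E
```

```text
0.01323320081476269 64.11821495275944 [-11.42513754   5.60447427  32.68222821] [1.01676186 1.81662462 0.08281689]
q [-0.373  0.398  2.092  0.     0.654  0.062]
1 -0.35 [-2.7  0.9  0.6] [0.1  0.5  0.03] 0.0132
2 -0.76 [-6.3 -0.1  3.7] [-0.06  0.77  0.06] 0.0133
3 -1.17 [-7.3 -3.1  4.7] [-0.39  0.96  0.08] 0.0135
4 -1.59 [-8.9 -4.6  4.7] [-0.87  1.19  0.1 ] 0.0134
5 -2.0 [-9.8 -7.4  3.8] [-1.32  1.26  0.11] 0.0137
6.7417
```

```bash
cat >> h.py <<'E'
def regrasp(dq,hub):
    manip.command_gripper(.034);manip.servo_line(np.array(manip.get_position())*[1,1,0]+[0,0,.17],rate=.15)
    q=np.array(manip.get_joint_positions());q[5]+=dq;manip.set_joints(q)
    p=hub+[0,0,.05];manip.servo_line(p,rate=.2);manip.servo_line(hub,rate=.08);manip.command_gripper(0,30)
    print("regrasp",manip.get_width(),np.round(manip.get_contact_force(),1),np.round(manip.get_joint_positions(),3))
E
python3 - <<'E'
from h import *
h=HUB+[-.0008,-.0008,.001]
regrasp(np.pi,h)
turn(-1.75)
turn(-.4,.08,.6)
print(manip.get_time())
c=manip.camera("top");im=c["image"][110:280,310:510,::-1];im=cv2.resize(im,None,fx=3,fy=3);cv2.imwrite("pics/open.png",(255*(im/255.)**.6).astype('uint8'))
E
```

```text
regrasp 0.0129022686804331 [ 1.1  7.6 11.4] [-0.375  0.398  2.09   0.003  0.652  1.141]
1 0.7 [ 0.7  4.9 -4.4] [ 0.77 -0.31  0.08] 0.0129
2 0.27 [ 0.3  8.1 -2.9] [ 1.38 -0.19  0.06] 0.0133
3 -0.17 [-0.8 11.   1.5] [1.59 0.2  0.14] 0.0133
4 -0.61 [-4.4  9.   4.8] [1.42 0.54 0.08] 0.0133
1 -0.69 [-0.4  0.1 -5.9] [-0.13 -0.15  0.08] 0.0133
2 -0.77 [-2.3 -0.9 -4.3] [-0.19  0.11 -0.19] 0.0137
3 -0.85 [-4.   1.4  0.6] [ 0.22  0.5  -1.52] 0.0127
stopped
14.2917
```

View pics/open.png

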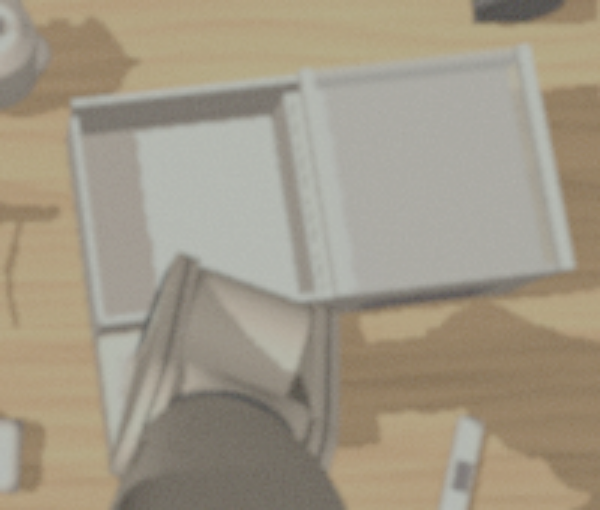

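The cover sits wholly over the right bay and the wheel gave 1.5 Nm at its stop, so it is fully open. Next is the bulb, which I'll locate afresh.

```bash
cat >> h.py <<'E'
S=np.array([.5905,-.1745]);SY=.096
def st(x,y,z):
    c,s=np.cos(SY),np.sin(SY);return np.array([S[0]+c*x-s*y,S[1]+s*x+c*y,z])
def bulbpos(z=.03):
    c=manip.camera("top");h=cv2.cvtColor(c["image"],cv2.COLOR_RGB2HSV)
    m=cv2.inRange(h,(105,120,40),(130,255,255));n,_,s,ct=cv2.connectedComponentsWithStats(m);i=1+np.argmax(s[1:,4])
    x,y,w,hh=s[i,:4];return ray(c,(x+(w-1)/2,y+(hh-1)/2),z),s[i]
E
python3 - <<'E'
from h import *
print(bulbpos())
manip.command_gripper(.034);manip.servo_line(np.array(manip.get_position())*[1,1,0]+[0,0,.26],rate=.25)
b,_=bulbpos();print(b,_)
manip.command_gripper(.085)
a=best([b[0],b[1],.2],np.arctan2(b[1],b[0]))
p=np.array([b[0],b[1],.25]);manip.move_to(p,down(a))
T=wristT()@manip.camera("wrist")["mount"];c=manip.camera("wrist")
h=cv2.cvtColor(c["image"],cv2.COLOR_RGB2HSV);m=cv2.inRange(h,(105,120,40),(130,255,255));n,_,s,ct=cv2.connectedComponentsWithStats(m);i=1+np.argmax(s[1:,4])
x,y,w,hh=s[i,:4];print("wrist",s[i],ray(c,(x+(w-1)/2,y+(hh-1)/2),.035,T))
cv2.imwrite("pics/wb.png",c["image"][:,:,::-1]);print(manip.get_time())
E
```

```text
(array([0.3924896 , 0.24227447, 0.03      ]), array([222, 247,  17,  16, 216], dtype=int32))
[0.3924896  0.24227447 0.03      ] [222 247  17  16 215]
wrist [ 292  148   51   53 2078] [0.39153636 0.24488876 0.035     ]
17.6
```

View pics/wb.png

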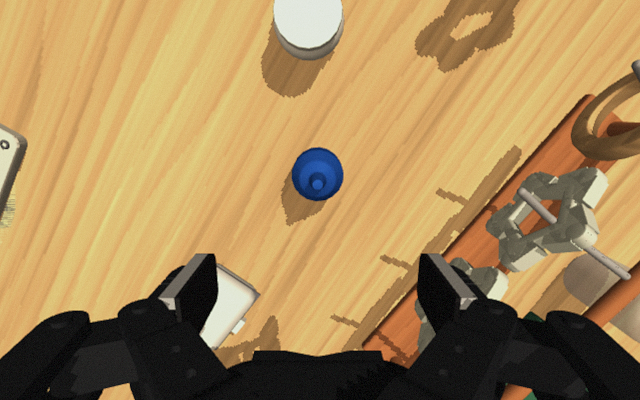

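The bulb at (317,174) has been knocked about 3 cm from its first place, and both cameras agree on the new spot. The space beside the fingers is clear, so I'll grasp it.

Run:
```python
from h import *
b=np.array([.392,.2437]);r=manip.get_ee_rot()
manip.servo_line([*b,.12],rate=.2);manip.servo_line([*b,.031],rate=.1)
manip.command_gripper(.0,30);print(manip.get_width(),manip.get_grip_force(),manip.get_contact_force())
manip.servo_line([*b,.25],rate=.2);print("lift",manip.get_width())
p=st(-35,40,0)/1
p=st(-.035,.04,.25);a=best(p,SY);manip.move_to(p,down(a));print("over",p,manip.get_width(),manip.get_joint_positions().round(2) if hasattr(manip.get_joint_positions(),'round') else '')
p[2]=.066;manip.servo_line(p,rate=.12);print(manip.get_contact_force())
manip.command_gripper(.068);p[2]=.26;manip.servo_line(p,rate=.2)
print(manip.get_time(),bulbpos(.06))
# view stars from in front
manip.command_gripper(.04)
```

```text
0.0514106813138653 30.147500906023197 [-0.09852671 -0.81243435  7.50440879]
lift 0.051702264272086594
over [ 0.55182705 -0.13803902  0.25      ] 0.05149015491820621 [-0.26  0.35  1.76  0.    1.04 -0.36]
[ 6.1839362   0.69695079 -1.04185999]
25.7333 (array([0.70750911, 0.90108154, 0.06      ]), array([  2, 148,   3,   5,   7], dtype=int32))
```

```bash
cat >> h.py <<'E'
TIPS=np.array([[.5055,.3256],[.4967,.2258]]);yw=-.072;SX=np.array([np.cos(yw),np.sin(yw)])
def star(i):return TIPS[i]+.047*SX
E
python3 - <<'E'
from h import *
p=np.array([*star(1),.25]);a=best(p,yw);print(p,a);manip.move_to(p,down(a))
print(np.round(manip.get_joint_positions(),2),bulbpos(.06),"expected",st(-.035,.04,.06))
T=wristT();c=manip.camera("wrist");T=T@c["mount"]
np.savez("w2.npz",T=T,fx=c["fx"],fy=c["fy"],cx=c["cx"],cy=c["cy"])
cv2.imwrite("pics/w2.png",cv2.resize(c["image"][:,:,::-1],None,fx=1.25,fy=1.25))
E
```

```text
[0.54357823 0.22241892 0.25      ] -0.072
[ 0.37  0.37  1.72 -0.    1.05  0.44] (array([ 0.55359463, -0.13699143,  0.06      ]), array([353, 187,  16,  17, 203], dtype=int32)) expected [ 0.55182705 -0.13803902  0.06      ]
```

View pics/w2.png

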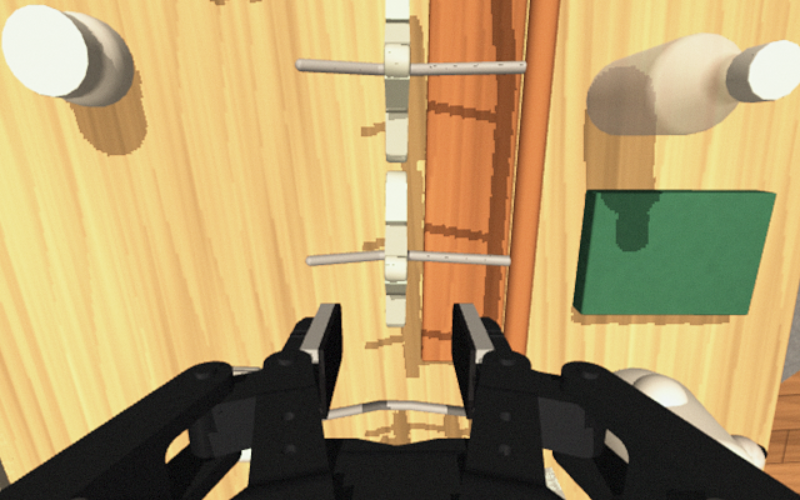

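The bulb stands in the basket where intended. The near star is at (397,262), edge-on between the fingers, and the far one is at (397,62). I'll check their positions and grasp the near star.

```bash
cat >> h.py <<'E'
def take(p,dst,hi=.30):
    p=np.array(p);X=np.array([*SX,0])
    manip.command_gripper(.04);manip.move_to([*p,.24],down(best([*p,.24],yw)))
    manip.servo_line([*p,.168],rate=.1);manip.command_gripper(0,40)
    print("grip",manip.get_width(),manip.get_grip_force(),np.round(manip.get_contact_force(),1))
    q=np.array([*p,.168+.024]);manip.servo_line(q,rate=.08);print("lift",np.round(manip.get_contact_force(),2))
    q=q-.085*X;manip.servo_line(q,rate=.12);q[2]=hi;manip.servo_line(q,rate=.2);print("off",manip.get_width(),np.round(manip.get_contact_force(),2),manip.get_time())
E
python3 - <<'E'
from h import *
d=np.load("w2.npz");c={k:float(d[k]) for k in("fx","fy","cx","cy")};T=d["T"]
g=lambda u,v,z:ray(c,((u+.5)/1.25-.5,(v+.5)/1.25-.5),z,T)
s=g(397,262,.16);print("near",s,star(1),"far",g(397,62,.16),star(0),"tip",g(310,261,.147),TIPS[1],g(299,65,.147),TIPS[0])
if np.linalg.norm(s[:2]-star(1))<.012:
    take([(s[0]+star(1)[0])/2,star(1)[1]],None)
    c=manip.camera("wrist");cv2.imwrite("pics/w3.png",c["image"][:,:,::-1])
E
```

```text
near [0.54528069 0.224996   0.16      ] [0.54357823 0.22241892] far [0.55224319 0.32128043 0.16      ] [0.55237823 0.32221892] tip [0.49691659 0.22520685 0.147     ] [0.4967 0.2258] [0.50424344 0.32545473 0.147     ] [0.5055 0.3256]
grip 0.010531352266493906 42.41745380801149 [0.1 0.7 4.2]
lift [ 0.66 -0.11 -1.65]
off 0.011368355646573612 [-0.17 -0.97 -0.21] 31.3083
```

View pics/w3.png

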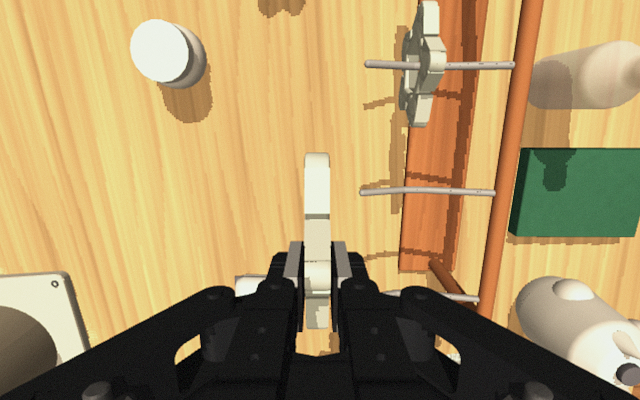

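```bash
cat >> h.py <<'E'
def put(x,y,op=.03,zd=.129):
    p=st(x,y,.30);manip.move_to(p,down(best(p,SY)));print("over",manip.get_width())
    manip.servo_line(st(x,y,.24),rate=.2);manip.servo_line(st(x,y,zd),rate=.1);print("low",np.round(manip.get_contact_force(),1))
    manip.command_gripper(op);manip.servo_line(st(x,y,.26),rate=.15);print(manip.get_time())
E
python3 - <<'E'
from h import *
put(.06,-.042)
c=manip.camera("wrist");cv2.imwrite("pics/w4.png",c["image"][:,:,::-1])
take([.5524,.3220],None)
E
```

```text
over 0.010815501684193688
low [ 0.4  0.7 -0.7]
36.1667
grip 0.010799270115077355 42.000698971096426 [-0.9 -0.9  3.8]
lift [ 0.05 -0.21 -1.07]
off 0.01076134921824365 [-0.   -0.11 -1.11] 41.6583
```

View pics/w4.png

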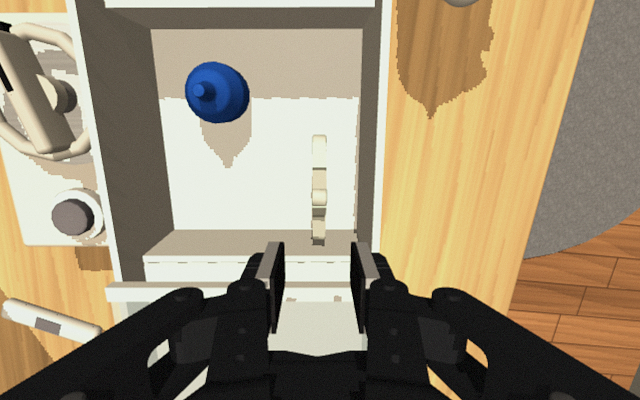

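Star 1 stands upright in the basket at (318,190), beside the bulb. The second star is gripped and off its peg, so I'll place it and check.

Run:
```python
from h import *
put(.035,.045)
c=manip.camera("wrist");a=c["image"][:,:,::-1]
h=HUB+[0,0,.14];manip.move_to(h,down(.385));manip.command_gripper(.034)
T=wristT();c=manip.camera("wrist");T=T@c["mount"]
np.savez("w5.npz",T=T,fx=c["fx"],fy=c["fy"],cx=c["cx"],cy=c["cy"])
b=c["image"][:,:,::-1]
cv2.imwrite("pics/w5.png",np.vstack([cv2.resize(a,(480,300)),cv2.resize(b,(480,300))]));print(np.round(manip.get_joint_positions(),3),manip.get_time())
```

```text
over 0.010776206965826977
low [-0.5 -0.2  0.2]
46.4667
[-0.373  0.161  1.993  0.     0.988 -0.758] 47.5917
```

View pics/w5.png

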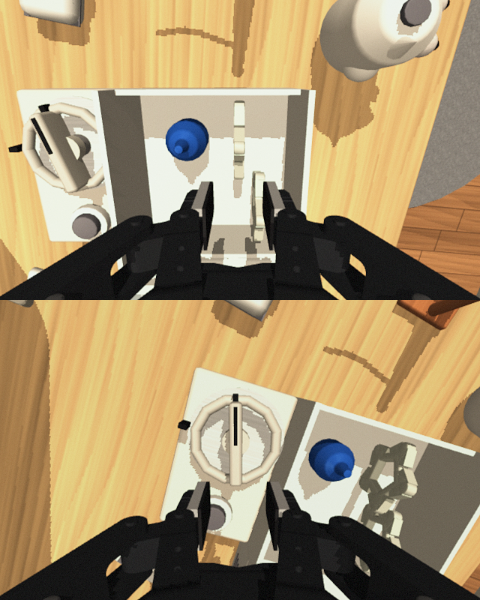

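Both stars and the bulb are in the basket. The pointer end of the bar is at (235,398) in the lower half. I'll recompute the hub from this view and crank clockwise.

Run:
```python
from h import *
d=np.load("w5.npz");c={k:float(d[k]) for k in("fx","fy","cx","cy")};T=d["T"]
g=lambda u,v,z:ray(c,((u+.5)/.75-.5,(v-300+.5)/.75-.5),z,T)
a,b=g(236,485,.12),g(235,403,.12);print(a,b,np.linalg.norm(a-b),(a+b)/2,"ang",np.arctan2(*(b-a)[1::-1]))
h=HUB+[-.0006,-.0004,.001]
manip.servo_line(h+[0,0,.05],rate=.2);manip.servo_line(h,rate=.08);manip.command_gripper(0,30)
print(manip.get_width(),np.round(manip.get_contact_force(),1),np.round(manip.get_torque(),2))
turn(2.7)
regrasp(-np.pi,h)
turn(2.0)
print(manip.get_time())
manip.command_gripper(.034);manip.servo_line(h+[0,0,.14],rate=.2)
T=wristT();c=manip.camera("wrist");T=T@c["mount"];cv2.imwrite("pics/w6.png",cv2.resize(c["image"][:,:,::-1],None,fx=1.25,fy=1.25))
np.savez("w6.npz",T=T,fx=c["fx"],fy=c["fy"],cx=c["cx"],cy=c["cy"])
```

```text
[ 0.441195   -0.19414801  0.12      ] [ 0.40682995 -0.11187987  0.12      ] 0.08915717752988084 [ 0.42401248 -0.15301394  0.12      ] ang 1.9664846347813856
0.01312548864449767 [-7.2 -6.3 13.5] [-0.96  1.27  0.12]
1 -0.31 [-4.4 -3.6 -2.6] [-0.57  0.48 -0.07] 0.0128
2 0.14 [-5.4 -4.9 -0.6] [-0.64  0.82 -0.08] 0.0134
3 0.59 [-6.1 -1.5  1.7] [-0.26  1.01 -0.12] 0.0132
4 1.04 [-6.7  2.2  3.5] [ 0.19  0.91 -0.07] 0.0131
5 1.49 [-5.7  4.8  4.6] [ 0.84  0.81 -0.08] 0.0131
6 1.94 [-4.1  9.8  4.2] [ 1.54  0.46 -0.06] 0.0135
regrasp 0.013575064753380588 [-5.4 -6.5  9.4] [-0.375  0.397  2.091 -0.005  0.649 -1.2  ]
1 -0.7 [-3.7 -6.8 -5.3] [-1.    0.5  -0.06] 0.0137
2 -0.2 [-7.2 -9.3 -1.6] [-1.42  1.19 -0.09] 0.0134
3 0.3 [-9.7 -6.9  3.8] [-1.23  1.66 -0.07] 0.0134
4 0.8 [-12.3  -3.8   7.6] [-0.47  1.79 -0.1 ] 0.0132
59.3167
```

View pics/w6.png

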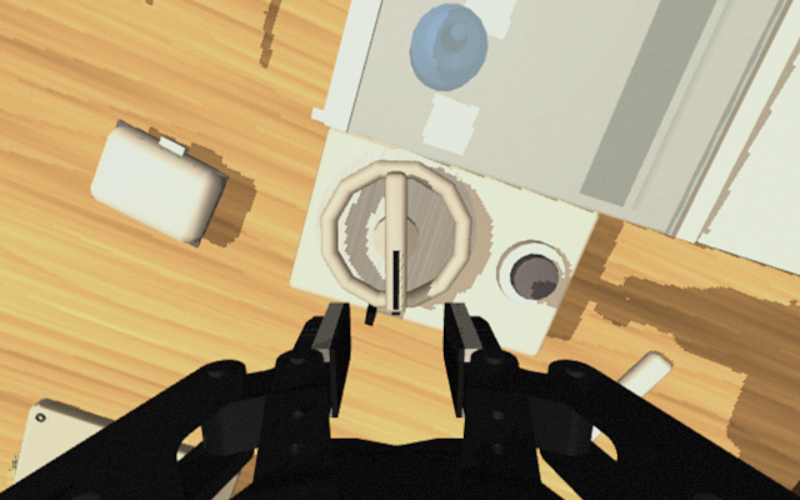

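The pointer at (396,310) is a little short of the mark at (371,312), and the cover is mostly over the basket. I'll measure the remaining angle.

Run:
```python
from h import *
d=np.load("w6.npz");c={k:float(d[k]) for k in("fx","fy","cx","cy")};T=d["T"]
g=lambda u,v,z:ray(c,((u+.5)/1.25-.5,(v+.5)/1.25-.5),z,T)
an=lambda p,q:np.arctan2(q[1]-p[1],q[0]-p[0])
a,b=g(397,173,.12),g(395.5,312,.12);print("bar",an(a,b),a,b,np.linalg.norm(b-a));hub=a+(b-a)/np.linalg.norm(b-a)*.046
m=g(372,308,.096);print("hub",hub,"mark",m,np.linalg.norm((m-hub)[:2]),an(hub,m))
fl,fr,br,bl=[g(*p,.07) for p in[(291,287),(535,355),(598,211),(331,128)]]
print("front",np.linalg.norm(fr-fl),an(fr,fl)+np.pi/2,"right",an(br,fr),"btn",g(535,277,.08),fl,fr,br)
im=cv2.imread("pics/w6.png")[140:340,260:480];cv2.imwrite("pics/w6c.png",cv2.resize(im,None,fx=2.7,fy=2.7,interpolation=cv2.INTER_CUBIC))
```

```text
bar -2.7521877323529864 [ 0.4668047  -0.13688235  0.12      ] [ 0.38263787 -0.17142101  0.12      ] 0.09097787953523148
hub [ 0.42424849 -0.1543457   0.12      ] mark [ 0.36941874 -0.15861375  0.096     ] 0.05499560785990781 -3.0639074410464566
front 0.20396766025597546 3.2470647214999273 right -3.040552825803986 btn [ 0.43340753 -0.26361914  0.08      ] [ 0.3506447 -0.0968311  0.07     ] [ 0.37211773 -0.29966531  0.07      ] [ 0.49570407 -0.2871355   0.07      ]
```

View pics/w6c.png

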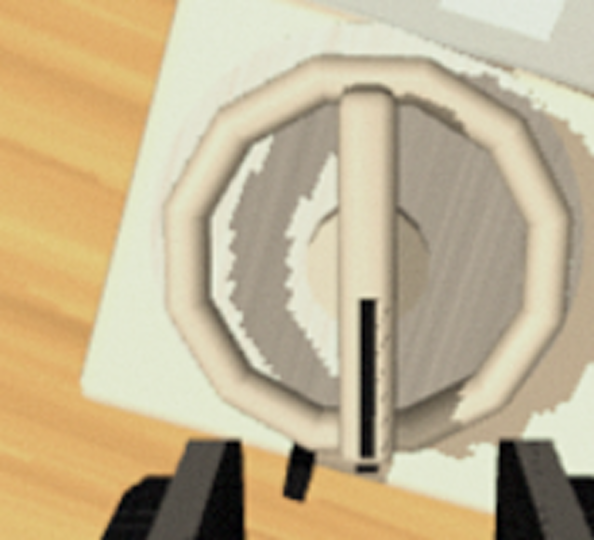

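Run:
```python
from h import *
h=np.array([.4243,-.154,.119])
manip.servo_line(h+[0,0,.05],rate=.2);manip.servo_line(h,rate=.08);manip.command_gripper(0,30)
turn(.30)
manip.command_gripper(.034);manip.servo_line(h+[0,0,.14],rate=.2)
q=np.array(manip.get_joint_positions());q[5]-=2.2;manip.set_joints(q)  # camera looks from another side
T=wristT();c=manip.camera("wrist");T=T@c["mount"];im=c["image"][:,:,::-1]
np.savez("w7.npz",T=T,fx=c["fx"],fy=c["fy"],cx=c["cx"],cy=c["cy"]);cv2.imwrite("pics/w7f.png",im)
m=c|{}
uv=[]
for p in([.4243,-.154,.12],[.361,-.16,.096]):
    pc=np.linalg.inv(T)@[*p,1];uv.append((c["fx"]*pc[0]/pc[2]+c["cx"],c["fy"]*pc[1]/pc[2]+c["cy"]))
print(uv);u,v=np.mean(uv,0).astype(int);u0,v0=max(u-90,0),max(v-70,0);print("crop",u0,v0)
cv2.imwrite("pics/w7.png",cv2.resize(im[v0:v0+140,u0:u0+180],None,fx=4,fy=4,interpolation=cv2.INTER_CUBIC))
```

```text
1 1.1 [ 0.9 -3.9 -6.7] [-0.64  0.01 -0.1 ] 0.0137
[(np.float64(316.8535437863403), np.float64(196.4931306662116)), (np.float64(255.2869772404055), np.float64(145.48177194991922))]
crop 196 100
```

View pics/w7.png

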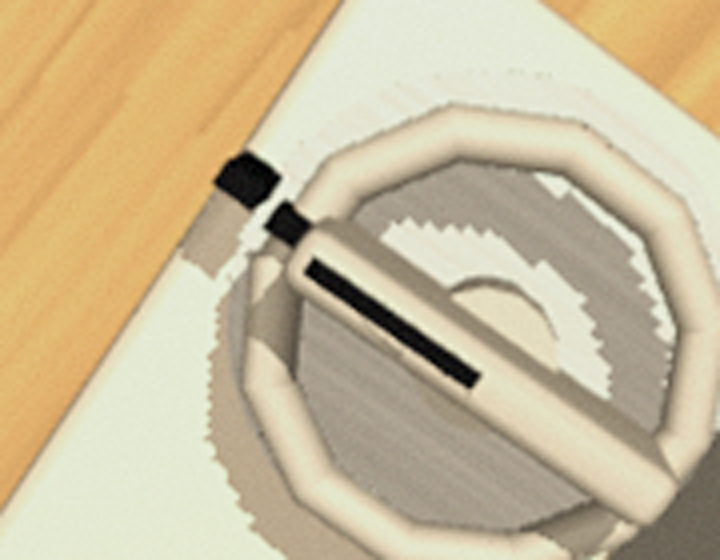

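The pointer at (288,222) now points at the mark at about (250,178). I'll check the angle numerically.

Run:
```python
from h import *
d=np.load("w7.npz");c={k:float(d[k]) for k in("fx","fy","cx","cy")};T=d["T"]
g=lambda u,v,z:ray(c,((u+.5)/4-.5+196,(v+.5)/4-.5+100),z,T)
an=lambda p,q:np.arctan2(q[1]-p[1],q[0]-p[0])
a,b=g(478,382,.12),g(311,263,.12);h=np.array([.4243,-.154])
print("stripe",an(a,b),a,b,"far end",g(655,508,.12))
# hub on the bar: 46 mm from far end
e=g(655,508,.12);u=(b-a)/np.linalg.norm(b-a);hub=e+.046*u;print("hub",hub)
for p in[(252,172),(250,178),(247,182)]:
    m=g(*p,.096);print(m,np.linalg.norm((m-hub)[:2]),an(hub,m),an(h,m))
print("panel edge yaw", an(g(5,515,.07),g(250,145,.07))+np.pi/2, g(285,222,.1))
```

```text
stripe -3.048577275415446 [ 0.42253168 -0.15407449  0.12      ] [ 0.38262975 -0.15779672  0.12      ] far end [ 0.46698116 -0.14990666  0.12      ]
hub [ 0.42118001 -0.1541792   0.12      ]
[ 0.3615913  -0.15632226  0.096     ] 0.059627236562159826 -3.1056439642084768 -3.104577073797231
[ 0.36205895 -0.15755846  0.096     ] 0.059217558633682846 -3.084496413764928 -3.0844825322114673
[ 0.36211242 -0.15861484  0.096     ] 0.05923390263890728 -3.0666390503419505 -3.067520057739951
panel edge yaw 3.24554306019053 [ 0.37338872 -0.15899121  0.1       ]
```

The bar is at -3.049 rad and the mark estimates run from -3.04 to -3.08, so they line up. Now I'll press the button with closed fingers.

Run:
```python
from h import *
b=np.array([.4349,-.2628]);p=[*b,.2]
manip.command_gripper(0);manip.move_to(p,down(best(p,SY)));manip.servo_line([*b,.115],rate=.15)
f0=manip.get_contact_force()[2];z=.115;zc=None
while z>.08:
    z-=.001;manip.servo_line([*b,z],rate=.03);f=manip.get_contact_force()[2]-f0
    if abs(f)>1 and zc is None:zc=z
    if zc:print(round(z,4),round(f,2),round(manip.get_position()[2],4))
    if abs(f)>14:break
manip.hold(.3)
manip.servo_line([*b,.2],rate=.1);manip.servo_line([*(b-[.05,.02]),.3],rate=.2)
print(manip.get_time(),manip.get_contact_force())
q=np.array(manip.get_joint_positions());q[0]-=.9;manip.set_joints(q);manip.hold(.3)
c=manip.camera("top");im=c["image"][110:280,130:510,::-1];im=cv2.resize(im,None,fx=2.1,fy=2.1);cv2.imwrite("pics/end.png",(255*(im/255.)**.6).astype('uint8'))
```

```text
0.112 2.65 0.1122
0.111 2.03 0.1111
0.11 3.58 0.1101
0.109 3.52 0.1091
0.108 4.61 0.1081
0.107 14.02 0.1079
71.55 [-0.63219232 -0.59804027 -0.22771161]
```

View pics/end.png

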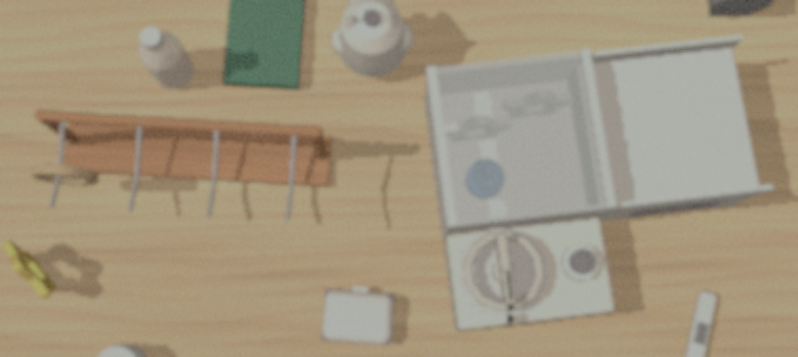

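The button met its hard stop after about 5 N of spring. The final view shows both stars and the bulb under the closed cover, the pointer at the mark, and the ring and bystanders in place. I'm handing in.

```bash
python3 -c "
from rig import manip
print(manip.sign_off(),manip.get_time())"
```

```text
the job is handed in; nothing more can be done
the job is handed in; nothing more can be done
```

I handed in the job at about 72 s: cover opened to its stop, both stars and the bulb put in the basket, cover drawn back with the pointer on the mark to within my measuring error (about 0.03 rad), start button pressed to its hard stop and released; the ring and the other things looked undisturbed in the last picture, but I viewed 16 pictures, two over the limit of 14.

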